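# Clip the lid home and lift the carry box level

### The arm

A 7-joint arm with a two-finger parallel gripper is mounted at the origin on a cart in front of the work surface, level with it; the furniture and walls round the work are solid. World frame = base frame: x ahead of the robot, y to its left, z up, the work surface at z = 0. Lengths are in m, angles in rad, forces in N, time in s.
With the tool pointing down it reaches from about 0.425 to 0.95 m from the base axis. Payload 4.7 kg.
Tool frame: the origin (TCP) lies between the finger pads; the fingertips stand 25 mm ahead of it and the grasp point (between the pads) lies 6 mm ahead of it; x points along the fingers, z is the direction in which the jaws open and shut, and the axes are right-handed (so a half turn about x gives the same grasp; the last joint's range is limited). The gripper opens to 85 mm and grips with 20 to 120 N. Pads are 22 mm wide; open, the fingers measure 114 mm over their backs; the gripper's body (76 mm by 85 mm) begins 54 mm behind the grasp point. The pads swing forward as they close: fully open they stand 13 mm farther back than shut.
Start: joints at [-1.196, 0.469, -0.049, 1.532, 0.024, 1.141, -0.082], TCP at [0.265, 0.621, 0.256] pointing down, gripper open.
Joint ranges: [-2.59, 2.59], [-0.33, 1.99], [-1.39, 1.29], [0.1, 2.45], [-1.04, 4.18], [0.21, 1.99], [-2.66, 2.66]. Speed limits (rad/s): [2.57, 2.57, 3.14, 3.14, 3.14, 3.14, 3.14].

### API

Orientations are given as a 3x3 rotation matrix whose columns are the frame's x, y, z axes.
In Python, from rig import * gives the robot as it stands. Calls block until the motion is done:
- movep(position, orientation): joint-space move of the TCP to a pose.
- move_l(position, attitude=None, feed=0.15, until_force=None): straight line of the TCP; attitude=None keeps the orientation; feed is the mean speed in m/s. With until_force (N) it stops when the force on the tool has changed by that much, and returns True; else False.
- move_joints(angles): joint-space move.
- command_gripper(opening, newtons=None): finger opening in m; newtons is the grip in N (None keeps the last); returns when the fingers have stopped.
- sleep(seconds).
- inverse_kinematics(position, orientation): joint angles nearest the present ones, or None.
- sense(): the state.
- camera(name): name is "scene" or "top" or "wrist"; returns (picture, depth): 384x512x3 uint8, red, green, blue; 384x512 float32, m along the optical axis (not along the pixel's ray), 0 where there is no reading.
- camera_params(name): a dict with "K" (3x3 intrinsics, pixels), "position" and "rotation" of the camera in the world; the wrist camera has in their place "tool_from_camera" (4x4, takes a point from camera to tool coordinates, whose origin is the TCP and whose axes are the tool frame's). Camera axes: x right, y down, z forward; pixel columns grow to the right and rows downward; lengths in m; the calibration is good to about 2 mm. A picture is of the moment at which its call begins: read the wrist's pose just before it. camera_params takes no time and is no camera call.
A pose or a line that the arm cannot do raises Unreachable and nothing moves.
- finish_job(): hands the job in, once; it reports no verdict.
The state is a dict: "time_s": time; "joint_pos": joint angles; "qd": joint speeds; "joint_efforts": joint torques, N m; "position": TCP position; "tcp_rot": TCP orientation; "wrist_force": force on the tool from outside, world axes, zero at the start; "ft_torque": the same for the moment, N m; "finger_gap": finger opening in m.
Only numpy, scipy, OpenCV 4.12 (cv2) and the standard library are available. Lean on these libraries where they do the work, as an engineer would, in place of code of your own. Each camera call takes 0.05 s, during which the arm holds its last target.

### The job

The two fused glass blanks are packed in the clear carry box, but its grey lid only lies loosely on top. Press the lid down at both ends until both spring clips have snapped under the rim and the lid sits fully home, then lift the whole box by the lid's handle, keeping it level so that the glass does not slide, until its underside is at least 10 cm above the table. Finish while holding it there, level and still; leave the mug, the jar and the wooden tealight holder where they are.

Things in the scene. Friction and masses are not known exactly. Their poses are not given: they have to be found in the camera images.
- carry_box: Clear open-topped plastic box on the table, 112 x 184 x 66 mm (x, y, z), walls and floor 3 mm; with glass and lid 0.5 to 0.9 kg. Origin at the centre of its underside, z up, y along its long side. A flange 4 mm thick sticks out 4.5 mm round the top; its top is the rim, 66 mm above the origin. Two glass blanks (96 x 126 mm) lie loose on its floor, up to 20 mm off centre along y.
- box_lid: Grey plastic lid, heading as the box: plate 120 x 186 x 4 mm, z up, y along the long side. Origin in the middle of the plate's underside, which lands on the rim. At the start it is 80 mm above the box's origin, its white clips' noses standing on the flange; fully home it is at 66 mm (68 mm when the box hangs from it). A plug below it reaches 18 mm into the box's mouth with 1 mm play.
- handle_grip (a point): Centre of the bar of the lid's fixed carrying handle: 14 mm wide (x), 16 mm high, 104 mm long (y), its centre 34 mm above the lid's underside, so that 22 mm are free between bar and lid plate, between the legs at y = -46 and +46 mm. Axes as the lid's.
- pad_left (a point): Thumb pad, a low disc 26 mm across on top of the lid plate at its +y end, 74 mm from the middle, 28 mm outward of the handle's leg; the point is the centre of its top, 5 mm above the lid's underside. Pressing here with 5 to 10 N snaps this end's clip under the rim; after about 14 mm of travel the lid lands solidly on the rim.
- pad_right (a point): The same thumb pad at the lid's -y end.
- clip_left (a joint): Angle in rad of the white spring clip (54 mm wide) hinged on the lid's +y end: 0 hanging straight down, about 0.25 outward while its nose rides over the flange, back to 0 when it has snapped under (it also reads 0 while it still stands on top of the flange).
- clip_right (a joint): The same for the clip at the lid's -y end.
- mug: Bystander: tan stoneware mug, 91 x 127 x 94 mm, origin at the centre of its underside.
- jar: Bystander: clear open jar of crushed glass, 87 mm across, 130 mm high, origin at the centre of its underside.
- holder: Bystander: wooden tealight holder block, 105 x 89 x 22 mm, origin at the centre of its underside.

How it is judged:
By the outcome, as a careful person would: the job done as asked, in the order asked, and still so for the second after the job is handed in, while the arm keeps its last pose, push and grip.
It also fails if it takes over 51 s, if anything falls off the work surface, if the arm or the gripper's body presses on something with over 40 N, if the wrist force passes 120 N, or if a joint passes its speed limit or range.

## Working session

There is one attempt and no reset: what is moved stays moved. The work goes in short steps, each a Python script; the robot and the scene stay as the last script left them, time stands still between calls to the robot, and variables do not carry over. Pictures are saved under pics/ and viewed, and the job is handed in when it is done.

```bash
mkdir -p pics; ls
cat > h.py <<'E'
from rig import *
import numpy as np, cv2
def snap(n,f):
    s=sense(); p,d=camera(n); cv2.imwrite(f'pics/{f}.png',p[:,:,::-1]); np.savez(f'pics/{f}.npz',p=p,d=d,pos=s['position'],R=s['tcp_rot']); return p,d,s
def cloud(n,d,s=None):
    c=camera_params(n);K=np.array(c['K']);v,u=np.mgrid[:d.shape[0],:d.shape[1]]
    P=np.stack([(u-K[0,2])/K[0,0]*d,(v-K[1,2])/K[1,1]*d,d],-1)
    if n=='wrist':
        T=np.array(c['tool_from_camera']);P=P@T[:3,:3].T+T[:3,3];return P@np.array(s['tcp_rot']).T+np.array(s['position'])
    return P@np.array(c['rotation']).T+np.array(c['position'])
E
python3 - <<'E'
from h import *
for n in('scene','top','wrist'): snap(n,n+'0')
print(sense()); print(camera_params('top'))
E
```

```text
pics
{'time_s': 0.15, 'joint_pos': array([-1.19589426,  0.46924855, -0.0485968 ,  1.53336253,  0.02409899,
        1.14099201, -0.08228287]), 'qd': array([-3.60353228e-05, -4.53593296e-03, -1.30567823e-03, -2.60723483e-03,
       -6.80025028e-04, -2.00814529e-04, -1.99179073e-03]), 'joint_efforts': array([ 4.90731563e-04, -5.10764551e+01, -4.67812386e-02, -2.37975526e+01,
        1.07482943e-02,  5.44825802e-03,  1.85747746e-05]), 'position': array([0.2650495 , 0.62037124, 0.25553175]), 'tcp_rot': array([[-5.22650939e-04, -9.19590545e-01,  3.92877789e-01],
       [-1.32587174e-03,  3.92878134e-01,  9.19589590e-01],
       [-9.99998984e-01, -4.02811938e-05, -1.42459724e-03]]), 'wrist_force': array([ 0.27625147, -0.39111707,  0.04029409]), 'ft_torque': array([ 0.01316881, -0.02348086, -0.04109398]), 'finger_gap': 0.0853541355071861}
{'K': array([[443.48709678,   0.        , 254.73783544],
       [  0.        , 443.48709678, 184.15204346],
       [  0.        ,   0.        ,   1.        ]]), 'position': array([ 0.45204607, -0.07378187,  1.00722235]), 'rotation': array([[ 5.52182628e-03, -9.85721058e-01,  1.68295889e-01],
       [-9.99632402e-01, -9.73806541e-04,  2.70945113e-02],
       [-2.65437427e-02, -1.68383635e-01, -9.85364086e-01]])}
```

View pics/top0.png

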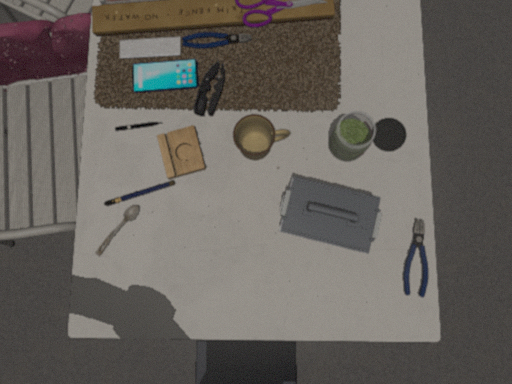

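View pics/scene0.png

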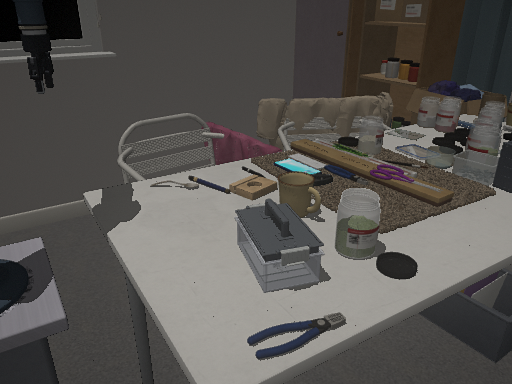

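The top view shows the lid centred near (331,212), its long side running roughly left to right (world −y) and tilted a few degrees. The jar is at (352,137) and the mug at (254,138), both beyond the box. Next I'll fit the lid from depth.

```bash
cat > fit.py <<'E'
from h import *
def fit(f,n='top',zl=(0.07,0.093),zh=(0.105,0.14),box=None):
    z=np.load(f'pics/{f}.npz'); P=cloud(n,z['d'],{'tcp_rot':z['R'],'position':z['pos']}); p=z['p'].astype(int)
    grey=(p.max(-1)-p.min(-1)<22)
    v,u=np.mgrid[:384,:512]
    m0=np.ones_like(grey) if box is None else (u>box[0])&(u<box[1])&(v>box[2])&(v<box[3])
    out=[]
    for lo,hi in(zl,zh):
        m=m0&(z['d']>0)&(P[...,2]>lo)&(P[...,2]<hi)&grey
        k,l,st,_=cv2.connectedComponentsWithStats(m.astype(np.uint8)); 
        if lo==zl[0]: m=l==1+np.argmax(st[1:,4])
        Q=P[m]; r=cv2.minAreaRect((Q[:,:2]*1000).astype(np.float32))
        A=np.c_[Q[:,:2]-Q[:,:2].mean(0),np.ones(len(Q))]; pl=np.linalg.lstsq(A,Q[:,2],rcond=None)[0]
        b=cv2.boxPoints(r); e=max((b[1]-b[0],b[2]-b[1]),key=np.linalg.norm)
        C=np.cov(Q[:,:2].T);w,V=np.linalg.eigh(C)
        print(len(Q),'rect',np.round(r[0],1),np.round(r[1],1),'ang',np.degrees(np.arctan2(e[1],e[0])),'pca',np.degrees(np.arctan2(V[1,1],V[0,1])),'med z',np.median(Q[:,2]),'mean',Q.mean(0).round(4),'slope',pl[:2].round(4))
E
python3 - <<'E'
from fit import *
fit('top0',box=(270,390,165,260))
z=np.load('pics/top0.npz');P=cloud('top',z['d'])
for u,v in[(331,212),(310,200),(350,230),(352,137),(254,120),(180,150),(300,120)]: print(u,v,P[v,u].round(3))
E
```

```text
4983 rect [ 547.2 -206.3] [204.1 120.5] ang 75.890625 pca 75.9457206562777 med z 0.08375458929659174 mean [ 0.5459 -0.206   0.0838] slope [ 0.0007 -0.0012]
390 rect [ 547.2 -205.8] [103.8  14.5] ang 76.07642 pca 75.9829421127681 med z 0.12064395907528297 mean [ 0.5464 -0.2052  0.1202] slope [ 0.1852 -0.0572]
331 212 [ 0.547 -0.202  0.123]
310 200 [ 0.576 -0.164  0.083]
350 230 [ 0.514 -0.246  0.083]
352 137 [ 0.719 -0.261  0.059]
254 120 [ 0.755 -0.046  0.071]
180 150 [0.703 0.128 0.009]
300 120 [ 0.777 -0.152  0.003]
```

Lid centre is (0.547, −0.206) with its long axis at 76°, and the fit residuals agree with the known dimensions. Next: close the gripper, hover above pad_left and check with the wrist camera.

```bash
cat >> h.py <<'E'
C=np.array([0.547,-0.206]);a=np.radians(76.0);LY=np.array([np.cos(a),np.sin(a)]);LX=np.array([np.sin(a),-np.cos(a)])
def rot(s=1):
    x=np.array([0,0,-1.]);z=s*np.array([*LX,0]);return np.c_[x,np.cross(z,x),z]
def at(y,z): return np.array([*(C+LY*y),z])
E
python3 - <<'E'
from h import *
for s in(1,-1): print(s,inverse_kinematics(at(.074,.2),rot(s)),inverse_kinematics(at(-.074,.1),rot(s)))
E
```

```text
1 [-0.3799056   0.44054912  0.72179456  1.85637487 -0.34758586  0.97406466
  0.24901169] [-0.32489563  0.82869186  1.13167096  1.90443103 -0.89399253  1.02698716
  0.96634968]
-1 [-0.61158512  0.59641444  1.11539475  1.86686258 -0.6116011   1.072784
 -2.63794136] [-0.31431148  0.8112128   1.10666861  1.90396726 -0.87220123  1.00989032
 -2.1934576 ]
```

Run:
```python
from h import *
command_gripper(0.0,40)
movep(at(.074,.24),rot()); snap('wrist','w1')
s=sense();print(s['time_s'],s['position'],s['joint_pos'],s['finger_gap'],s['wrist_force'])
import fit; fit.fit('w1','wrist')
```

```text
3.825 [ 0.56523781 -0.13316839  0.23985945] [-0.39885729  0.39305996  0.73664148  1.81491179 -0.30164042  1.0491017
  0.20981597] -0.00014121833023035576 [-0.13536315  0.52147683  0.25492737]
15090 rect [ 554.8 -173.4] [132.  120.3] ang 76.208015 pca 164.812923647965 med z 0.08323248062933615 mean [ 0.5584 -0.1594  0.0834] slope [-0.0012  0.0036]
4007 rect [ 649.2 -231. ] [103.9 223.1] ang -12.695031 pca 151.1608103241865 med z 0.11817831436363876 mean [ 0.6933 -0.2524  0.1177] slope [-0.0192 -0.0337]
```

View pics/w1.png

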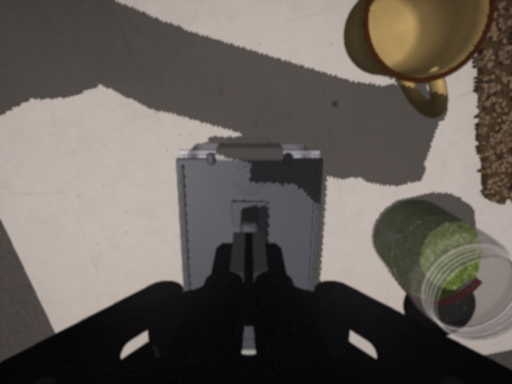

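The wrist view shows the lid's +y end centred at about (251,158). The pad sits near (250,212), in line with the closed fingers at column 250. I'll press it now.

```bash
cat >> h.py <<'E'
def press(y,f=15,zmin=.088):
    move_l(at(y,.125))
    r=move_l(at(y,zmin),feed=.02,until_force=f)
    s=sense(); print(r,s['time_s'],s['position'],s['wrist_force'].round(1)); return r
E
python3 - <<'E'
from h import *
press(.074); snap('scene','s1'); sleep(.2); print(sense()['position'],sense()['wrist_force'])
E
```

```text
True 6.0917 [ 0.56600184 -0.1336769   0.09642067] [-1.3  0.5  6.8]
[ 0.56601307 -0.133701    0.09641448] [-0.27754843 -0.112937    5.34118126]
```

View pics/s1.png

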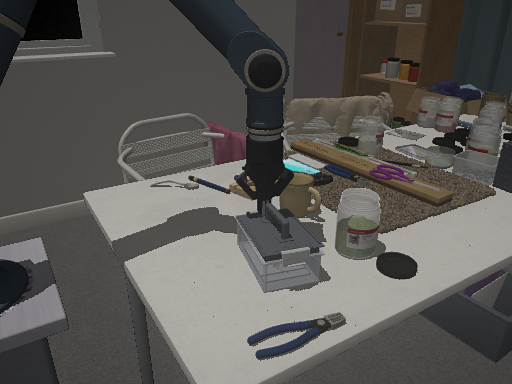

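The left pad stopped with the tip at z = 0.0714, where the home height is 0.071, so that end has landed. The scene view shows the fingers on the far pad at (262,210). Now the right pad.

```bash
python3 - <<'E'
from h import *
move_l(at(.074,.16)); move_l(at(-.074,.16),feed=.2)
press(-.074); move_l(at(-.074,.16))
snap('scene','s2'); move_l(at(-.074,.25),feed=.2);snap('wrist','w2')
movep(at(.25,.25),rot()); p,d,s=snap('top','t2');snap('wrist','w3')
print(sense()['time_s'])
import fit; fit.fit('t2',zl=(.055,.093),zh=(.092,.14),box=(270,390,165,260))
z=np.load('pics/t2.npz');P=cloud('top',z['d'])
for y in(-.074,-.06,.06,.074):
    q=P.reshape(-1,3); m=(np.hypot(*(q[:,:2]-(C+LY*y)).T)<.008)&(q[:,2]>.03)&(q[:,2]<.1);print(y,m.sum(),np.median(q[m,2]))
E
python3 -c "
import cv2;i=cv2.imread('pics/s2.png')[190:300,210:350];cv2.imwrite('pics/s2c.png',cv2.resize(i,None,fx=5,fy=5,interpolation=2))"
```

```text
True 9.3833 [ 0.52882192 -0.27874194  0.10098289] [0.2 0.  0.5]
11.9583
5094 rect [ 546.2 -211.8] [213.1 121.9] ang 75.90191 pca 75.94588343668818 med z 0.07336607809309936 mean [ 0.5455 -0.2075  0.0733] slope [-0.0011 -0.03  ]
381 rect [ 548.2 -206. ] [104.   14.4] ang 75.91778 pca 76.02712238132638 med z 0.11024279208998078 mean [ 0.5475 -0.2054  0.1097] slope [ 0.2276 -0.0919]
-0.074 46 0.07683135912635292
-0.06 37 0.0755896168976985
0.06 47 0.07181885252346387
0.074 42 0.07194849454052016
```

View pics/s2c.png

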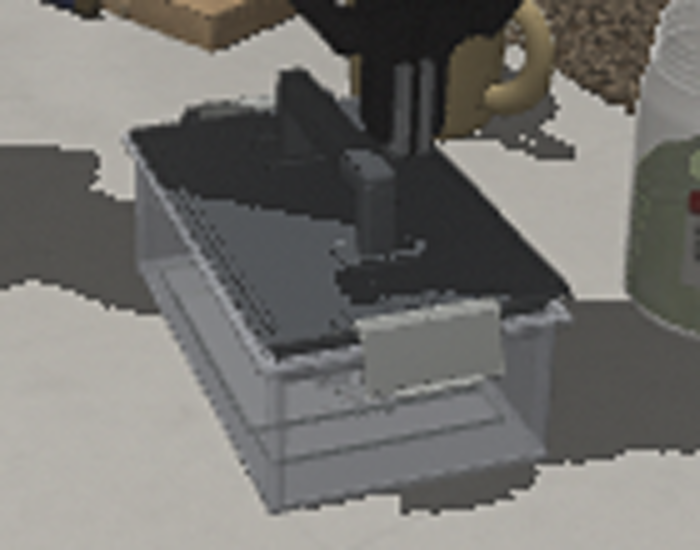

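View pics/w2.png

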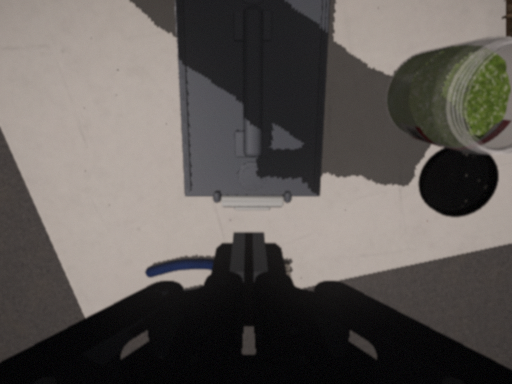

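View pics/w3.png

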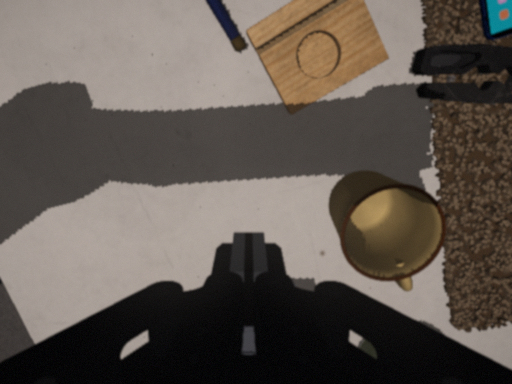

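The right end still sits about 5 mm high: depth gives 0.0768 there and 0.0719 at the left end. The stop triggered on the clip's peak resistance, so I'll press right again with a higher threshold, then recheck left.

Run:
```python
from h import *
movep(at(-.074,.16),rot())
press(-.074,20); sleep(.2);print(sense()['wrist_force'].round(1)); move_l(at(-.074,.16),feed=.2); move_l(at(.074,.16),feed=.25)
press(.074,20); move_l(at(.074,.16),feed=.2)
movep(at(.25,.25),rot()); p,d,s=snap('top','t3');snap('scene','s3')
print(sense()['time_s'])
import fit; fit.fit('t3',zl=(.055,.085),zh=(.092,.14),box=(270,390,165,260))
P=cloud('top',d)
for y in(-.074,-.06,.06,.074):
    q=P.reshape(-1,3); m=(np.hypot(*(q[:,:2]-(C+LY*y)).T)<.008)&(q[:,2]>.03)&(q[:,2]<.1);print(y,m.sum(),np.median(q[m,2]))
i=cv2.imread('pics/s3.png')[190:300,210:350];cv2.imwrite('pics/s3c.png',cv2.resize(i,None,fx=5,fy=5,interpolation=2))
```

```text
True 15.0083 [ 0.52913045 -0.27825331  0.09513823] [-1.1 -0.4  4.5]
[ 0.  -0.2  5.2]
True 18.1917 [ 0.56490469 -0.13426474  0.09513363] [-0.5  1.   4.6]
19.575
4995 rect [ 547.4 -206.3] [203.7 121.7] ang 75.9554 pca 75.97760212122708 med z 0.07025108255000978 mean [ 0.546  -0.206   0.0703] slope [ 0.003  -0.0012]
374 rect [ 548.2 -206.2] [103.8  14.3] ang 76.05289 pca 76.04654385406036 med z 0.10711052544732569 mean [ 0.5476 -0.2055  0.1065] slope [ 0.1945 -0.0484]
-0.074 44 0.07146818370426833
-0.06 38 0.07043408776871618
0.06 46 0.07103170428036149
0.074 44 0.07125212394400221
```

View pics/s3c.png

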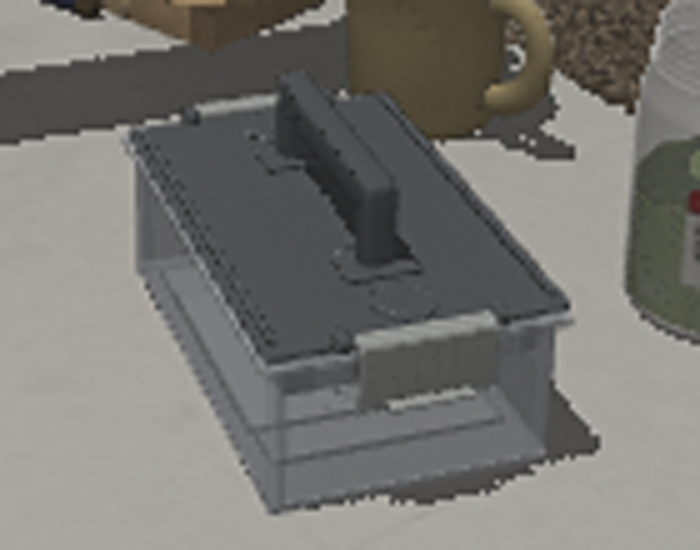

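The lid is home at both ends: pad tops at 0.0715 and 0.0713, plate flat. In the picture the near clip (crop 430,360) hangs straight down over the flange. Next I'll grip the bar and make a small test lift.

Run:
```python
from h import *
command_gripper(.05,80)
movep(at(0,.19),rot())
print(move_l(at(0,.105),feed=.1,until_force=8), sense()['position'])
s0=sense(); command_gripper(0.0,80); s=sense();print(s['time_s'],s['finger_gap'],s['wrist_force'].round(1),s['ft_torque'].round(3))
R=s['tcp_rot'];p=s['position']
move_l(p+[0,0,.02],feed=.03); sleep(.3)
s1=sense();print(s1['time_s'],s1['position'],s1['wrist_force'].round(2),s1['ft_torque'].round(3),s1['finger_gap'])
dt=s1['ft_torque']-s0['ft_torque'];print('torque about LX',dt[:2]@LX,'LY',dt[:2]@LY)
snap('scene','s4')
i=cv2.imread('pics/s4.png')[150:310,200:360];cv2.imwrite('pics/s4c.png',cv2.resize(i,None,fx=3.7,fy=3.7,interpolation=2))
```

```text
False [ 0.54746493 -0.20633852  0.10559908]
22.5333 0.013024945706015707 [-0.2  0.8  4.6] [0.06  0.07  0.033]
23.675 [ 0.54747651 -0.20620014  0.12568307] [ 0.47 -0.31 -7.13] [-0.029  0.03  -0.005] 0.012603105128353576
torque about LX -0.09761345898263812 LY 0.008162580889492285
```

View pics/s4c.png

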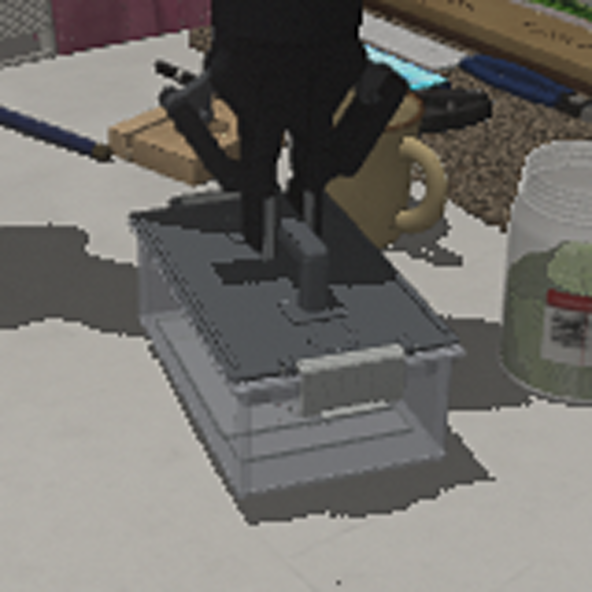

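The box hangs at 7.1 N. The torque puts the load about 1 cm toward +y, so I'll measure the tilt from the cameras before going higher.

```bash
cat > tilt.py <<'E'
from h import *
def tilt(zl,tag):
    for n in('top','wrist'):
        p,d,s=snap(n,tag+n);P=cloud(n,d,s).reshape(-1,3);P=P[d.ravel()>0]
        x=(P[:,:2]-C)@LX;y=(P[:,:2]-C)@LY
        m=(abs(x)<.056)&(abs(y)<.088)&(abs(P[:,2]-zl)<.010)
        for k in range(3):
            A=np.c_[x[m],y[m],np.ones(m.sum())];c=np.linalg.lstsq(A,P[m,2],rcond=None)[0]
            r=P[:,2]-c[0]*x-c[1]*y-c[2]; m=(abs(x)<.056)&(abs(y)<.088)&(abs(r)<.003)
        print(n,m.sum(),'y span',y[m].min().round(3),y[m].max().round(3),'slope deg',np.degrees(c[:2]).round(2),'z0',c[2].round(4))
E
python3 - <<'E'
from tilt import *
tilt(.09,'a'); s=sense();print(s['wrist_force'].round(2),s['ft_torque'].round(3))
E
```

```text
top 886 y span -0.088 0.088 slope deg [-0.27  0.01] z0 0.09
wrist 51176 y span -0.067 0.088 slope deg [-0.13  0.07] z0 0.0896
[ 0.05  0.63 -7.05] [ 0.028 -0.032  0.066]
```

It's level within 0.3°, so I'm lifting to the final height.

Run:
```python
from tilt import *
p=sense()['position'];move_l(p+[0,0,.115],feed=.06);sleep(.5)
tilt(.205,'b'); snap('scene','s5');s=sense();print(s['time_s'],s['position'],s['wrist_force'].round(2),s['ft_torque'].round(3),s['finger_gap'],abs(s['qd']).max())
P=cloud('top',np.load('pics/btop.npz')['d'])
```

```text
top 1526 y span 0.021 0.088 slope deg [-0.01 -0.11] z0 0.2052
wrist 51202 y span -0.067 0.088 slope deg [-0.14  0.07] z0 0.2046
26.5417 [ 0.54751018 -0.20622582  0.2407568 ] [ 0.21 -0.01 -6.79] [0.003 0.015 0.015] 0.012488309141908434 0.001082039622893841
```

View pics/s5.png

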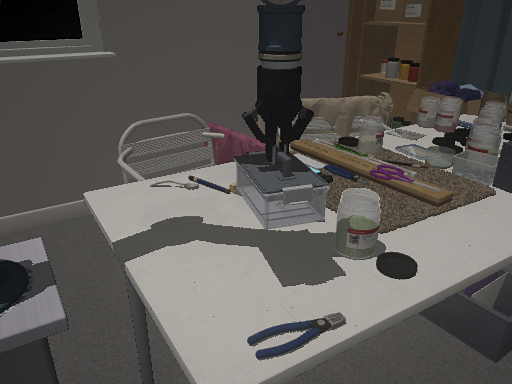

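The scene view shows the box hanging closed and level at (280,195), with its shadow clear of it at (300,258) and the jar untouched. Handing in.

```bash
python3 -c "
from rig import *
finish_job()"
```

```text
the job is handed in; nothing more can be done
```

The lid is pressed home with both clips snapped. The box was handed in hanging from the handle, level and still, with its underside about 13 cm above the table, at 26.5 s of the 51 s allowed.

- **Pressing:** The first press on the right pad stopped early on the clip's resistance and left that end about 5 mm high. I pressed right again, then left again. Both pad tops then measured about 71 mm above the table, which is the fully home height. I judged the clips from lid height, the hang and the picture of the near clip; I never got a close view of the far clip.
- **Last checks:**
  - Lid tilt was 0.15° or less in both the top and wrist cameras, though the top camera could only see half the lid.
  - The load was steady at about 6.8–7.1 N and the joints were still.
  - The first torque reading suggested the weight sat about 1 cm toward the left (+y) end, but later readings did not show it and no tilt appeared.
- **Bystanders:** The arm did not touch the mug, jar or holder as far as I could see. The jar is in place in the last picture, but I did not measure any of the three again.

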